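# Open the flip-top treat jar and slide the dish up to it

## Task

With a fingertip, push the jar's lid up by its lip and on past upright, so that it stays open by itself. Then push the ceramic dish across the shelf, never lifting or tipping it, until it stands against the jar (touching, or within a finger's breadth), centred on the side where the lip was. Leave the tin, scoop, cup and rubber ring where they are.

Things in the scene. Friction and masses are not known exactly. Their poses are not given: they have to be found in the camera images.
- jar: squat round smoked-glass jar, 116 mm outside diameter, rim 80 mm high, fixed to the shelf. Origin: centre of its underside. Its -x axis points to the lip's side (roughly to the robot's left), +x to the hinge, z up
- jar_lid (a joint): angle of the jar's lid in rad: 0 shut (level), 1.57 upright, 1.95 stop (leaning back beyond the hinge). Free hinge, no spring: lid of 0.14 kg falls shut before about 1.5 and falls open to the stop after about 1.6
- jar_hinge (a point): point on the hinge axis, at the middle of it: 66 mm from the jar's centre (along jar +x) and 83 mm up. The axis is level, along the jar's y
- lip (a point): middle of the outer lower edge of the lid's steel lip, moves with the lid: 151 mm from the hinge. The lip is a flat tab 50 mm wide and 6 mm thick that, when shut, juts 27 mm out from the jar's glass wall with its underside 81 mm above the shelf and nothing below it. The lid is a flat disc 120 mm across and 8 mm thick in the same plane; its top is level apart from a low hinge strap
- dish: low round yellow ceramic dish, loose, 110 mm outside diameter, straight upright wall 6 mm thick, 42 mm high, about 0.3 kg. Origin: centre of its underside, z up. Touching the jar its centre is 113 mm from the jar's centre
- tin: squat closed aluminium tin, 84 mm diameter, 50 mm high, loose, stands on the same side of the jar as the dish. Bystander. Origin: centre of its underside
- scoop: clear plastic scoop, loose, 160 mm long, 55 mm wide, 35 mm high. Bystander. Origin: on its underside, near the handle end of the pan; pan along +x, handle along -x
- toy_ring: black rubber ring lying flat, 84 mm diameter, 22 mm high. Bystander. Origin: centre of its underside
- cup: small steel cup, 68 mm diameter, 60 mm high. Bystander. Origin: centre of its underside
Things that resemble listed ones, but are neither listed nor needed, are in the scene too. Of the things like the dish, leave any that is blue, pink or red; of the rest the larger one is meant.

How it is judged (in metres and radians):
On the way, in this order (a step that is already met when the one before it is completed fails the run):
1. the jar's lid stands open past upright (value of joint jar_lid above 1.75 rad), for 0.2 s.
2. the dish stands against the jar, on the lip's side (horizontal distance between dish and jar below 0.133 m and x of dish in the frame of jar below 0 m and y of dish in the frame of jar between -0.022 and 0.022 m), for 0.2 s.
At the end, for the whole second after the job is handed in: the lid rests open by itself, beyond 1.75 rad; the dish stands flat and still on the shelf on the lip's side of the jar, no more than 20 mm from its glass (centres under 133 mm apart) and within 22 mm of the line from the jar's centre through the lip (all of step 2 and value of joint jar_lid above 1.75 rad and height (world z) of dish below 0.006 m and angle between dish's own z axis and vertical below 0.06 rad and linear speed of dish below 0.02 m/s); the robot touches nothing.
It fails at once if the dish is lifted off the shelf (height (world z) of dish above 0.012 m).
It fails at once if the dish is tipped (angle between dish's own z axis and vertical above 0.25 rad).
It fails at once if the tin, scoop, cup or rubber ring is displaced by more than 25 mm (distance of any of tin, scoop, cup, toy_ring from where it was at the start of the episode above 0.025 m).
It also fails if it takes over 58 s, if anything falls off the work surface, if the arm or the gripper's body presses on something with over 40 N, if the wrist force passes 120 N, or if a joint passes its speed limit or range.

## Robot

A 6-joint arm with a two-finger parallel gripper is mounted at the origin on the work surface. World frame = base frame: x ahead of the robot, y to its left, z up, the work surface at z = 0. Lengths are in mm, angles in rad, forces in N, time in s.
With the tool pointing down it reaches from about 275 to 1000 mm from the base axis. Payload 8.4 kg.
Tool frame: the origin (TCP) lies at the very end of the fingers, on their centre line; the grasp point (between the pads) lies 19 mm behind it (r.pinch_z is the distance from the TCP to the grasp point, in mm); z points along the fingers, y is the direction in which the jaws open and shut (so a half turn about z gives the same grasp; the last joint's range is limited). The gripper opens to 85 mm and grips with 20 to 120 N. Pads are 22 mm wide; open, the fingers measure 114 mm over their backs; the gripper's body (76 mm by 85 mm) begins 54 mm behind the grasp point. The pads swing forward as they close: fully open they stand 13 mm farther back than shut.
Start: joints at [1.243, 0.353, 1.633, -0, 1.155, -0.002], TCP at [200.04, 592.125, 231.281] pointing down, gripper open.
Joint ranges: [-2.63, 2.63], [-0.92, 2.1], [0.06, 2.66], [-1.3, 4.44], [0, 2.69], [-3.02, 3.02]. Speed limits (rad/s): [2.22, 2.22, 2.79, 3.14, 3.14, 3.14].

## Interface

Orientations are given as [roll, pitch, yaw] about the fixed x, y, z axes, in that order (R = Rz(yaw) Ry(pitch) Rx(roll)).
In Python, from rig import r, optics gives the robot as it stands.
- The arm moves only by the shell command python3 -m creep 'ROWS' [FORCE]. ROWS is JSON, a list of rows, each an object with "dp": the shift along the tool's x, y, z in mm, a list of three; "angular": the turn, a rotation vector about the tool's x, y, z in rad, a list of three; "fingers": the finger opening in mm, from 0 to 85.4. In form: [{"dp": [dx, dy, dz], "angular": [wx, wy, wz], "fingers": fingers}, ...]. A call has 1 to 5 rows; each row is the pose to reach, as a shift and turn from the pose commanded when the call began, along the tool's axes at that moment; what a row does not reach only later rows make up. A row lasts 1/12 s, in which the tool goes at most 41.7 mm and 7.16 degrees, less where a joint would pass 70% of its speed; a pose out of reach is approached as far as the arm can. A call with a gripper value outside its range is refused whole. The fingers move at their own pace and stop on an object; FORCE is the grip in N (left out, the last holds). Time passes only in rows, so rows that repeat a pose let the fingers close. It gives the time, the measured TCP pose, the force and the opening at its end, in the units of the state.
- r.sense(): the state, without advancing time (a new reading comes with each control period).
- optics.grab_frame(name): name is "scene" or "top" or "wrist"; returns the picture (400x640x3 uint8, blue, green, red); there is no depth.
- optics.camera_params(name): a dict with "fx", "fy", "cx", "cy" (pixels), "distortion" ([k1, k2, p1, p2, k3] as OpenCV has them; the pictures are not rectified), "eye" and "rotation" of the camera in the world; the wrist camera has in their place "T_tool_cam" (4x4, takes a point from camera to tool coordinates, whose origin is the TCP and whose axes are the flange's). Camera axes: x right, y up, looking along -z (the intrinsics and any distortion apply to the point x, -y, -z); pixel columns grow to the right and rows downward; lengths in mm; the calibration is good to about 2 mm. A picture is of the moment at which its call begins: read the wrist's pose just before it. camera_params takes no time and is no camera call.
- r.sign_off(): hands the job in, once; it reports no verdict.
The state is a dict: "clock": time; "qpos": joint angles; "qvel": joint speeds; "joint_efforts": joint torques, N m; "eef_pos": TCP position; "tcp_rot": TCP orientation; "contact_force": force on the tool from outside, world axes, zero at the start; "wrist_torque": the same for the moment, N m; "opening": opening from 0.0 (shut) to 1.0 (fully open).
Only numpy, scipy, OpenCV 4.12 (cv2) and the standard library are available. Lean on these libraries where they do the work, as an engineer would, in place of code of your own. Each camera call takes 0.05 s, during which the arm holds its last target.

## Working session

There is one attempt and no reset: what is moved stays moved. The work goes in short steps, Python scripts to look and compute and a shell command to move; the robot and the scene stay as the last step left them, time stands still between calls to the robot, and variables do not carry over. Pictures are saved under pics/ and viewed, and the job is handed in when it is done.

```bash
ls; mkdir -p pics; python3 - <<'E'
from rig import r, optics
import cv2
print(r.sense())
for n in ("scene","top","wrist"):
    im=optics.grab_frame(n); cv2.imwrite(f"pics/{n}0.png",im)
    print(n,optics.camera_params(n))
E
```

```text
pics
{'clock': 0.0, 'qpos': array([ 1.24257604e+00,  3.53650272e-01,  1.63414553e+00, -4.18403802e-05,
        1.15519008e+00, -2.37410500e-03]), 'qvel': array([-0.00241743,  0.00011401,  0.00032092,  0.00044038, -0.00152319,
        0.00063876]), 'joint_efforts': array([ 1.96560732e-04, -6.05256701e+01, -3.42079389e+01,  6.06044205e-05,
        8.94427387e-03, -4.36610918e-06]), 'eef_pos': array([199.91153965, 591.65946258, 230.55547689]), 'tcp_rot': array([-3.14019934e+00,  3.49472430e-05,  2.81576342e+00]), 'contact_force': array([ 0.40017673,  0.23574553, -0.67597779]), 'wrist_torque': array([-0.03303412,  0.02566448,  0.01219529]), 'opening': 0.9971680107308032}
scene {'fx': 478.49806493415815, 'fy': 478.49806493415815, 'cx': 329.0604444048936, 'cy': 197.26877696346662, 'distortion': array([0.01009956, 0.        , 0.        , 0.        , 0.        ]), 'eye': array([1006.9429546 ,  969.89209296, 1003.26318705]), 'rotation': array([0.83955408, 0.01050357, 2.61395103])}
top {'fx': 406.676588451454, 'fy': 406.676588451454, 'cx': 318.03689627902475, 'cy': 193.08470582649176, 'distortion': array([-0.08779856,  0.        ,  0.        ,  0.        ,  0.        ]), 'eye': array([416.13163666,  54.64982849, 994.17321095]), 'rotation': array([ 0.0515083 , -0.00985257, -1.55975779])}
wrist {'fx': 351.67806878160457, 'fy': 351.67806878160457, 'cx': 322.52658929256233, 'cy': 201.13130391558644, 'distortion': array([-0.04900197,  0.        ,  0.        ,  0.        ,  0.        ]), 'T_tool_cam': array([[-4.25821045e-04,  9.64982153e-01,  2.62315197e-01,
         6.62219040e+01],
       [ 9.99999609e-01,  2.07495957e-04,  8.59999670e-04,
        -5.27393356e-01],
       [ 7.75454990e-04,  2.62315460e-01, -9.64981864e-01,
        -1.41567077e+02],
       [ 0.00000000e+00,  0.00000000e+00,  0.00000000e+00,
         1.00000000e+00]])}
```

View pics/scene0.png

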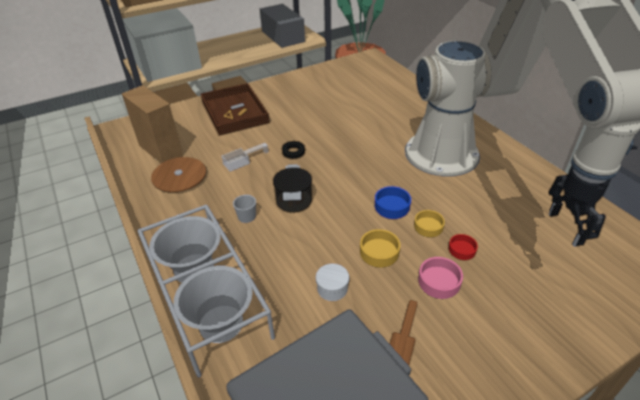

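View pics/top0.png

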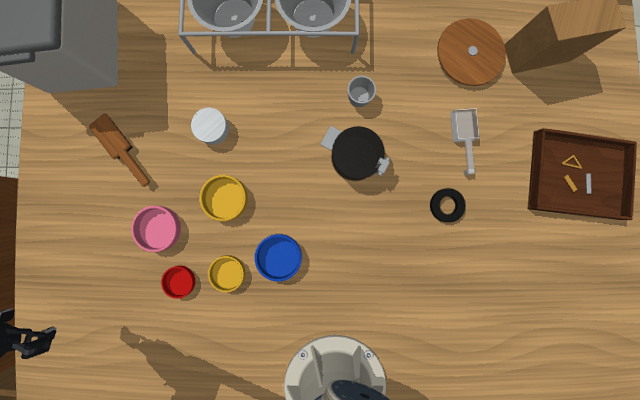

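View pics/wrist0.png

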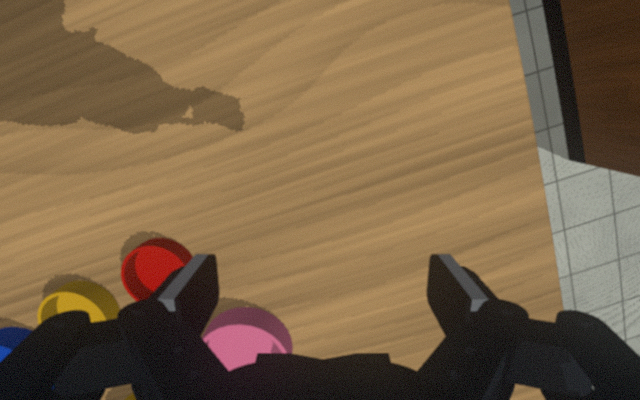

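The top view shows the jar's black lid at (358,153), lip tab at (330,139) and hinge at (384,165). The tin is at (209,125), the cup at (361,90), the scoop at (466,130) and the ring at (447,205).

Dish candidates: yellow large (223,198), yellow small (226,274), blue (279,257), pink (156,229), red (179,281). The large yellow one fits, being the larger of those that are not blue, pink or red. I'll confirm it in a crop.

```bash
cat > h.py <<'E'
import numpy as np, cv2
from scipy.spatial.transform import Rotation as Ro
from rig import r, optics
def cam(n):
    p=optics.camera_params(n)
    K=np.array([[p['fx'],0,p['cx']],[0,p['fy'],p['cy']],[0,0,1]])
    if n=='wrist':
        s=r.sense(); R=Ro.from_euler('xyz',s['tcp_rot']).as_matrix(); T=p['T_tool_cam']
        return K,p['distortion'],s['eef_pos']+R@T[:3,3],R@T[:3,:3]
    return K,p['distortion'],p['eye'],Ro.from_euler('xyz',p['rotation']).as_matrix()
def ray(n,uv):
    K,d,e,R=cam(n)
    q=cv2.undistortPoints(np.array(uv,float).reshape(-1,1,2),K,d).reshape(-1,2)
    return e,np.c_[q[:,0],-q[:,1],-np.ones(len(q))]@R.T
def plane(n,uv,z):
    e,v=ray(n,uv); return e+v*((z-e[2])/v[:,2])[:,None]
def proj(n,P):
    K,d,e,R=cam(n)
    c=(np.atleast_2d(P)-e)@R; c=c*[1,-1,-1]
    return cv2.projectPoints(c,np.zeros(3),np.zeros(3),K,d)[0].reshape(-1,2)
E
python3 - <<'E'
from h import *
im=cv2.imread('pics/top0.png')
cv2.imwrite('pics/c1.png',cv2.resize(im[105:265,130:310],None,fx=4,fy=3.7,interpolation=3)[:600])
cv2.imwrite('pics/c2.png',cv2.resize(im[70:190,300:420],None,fx=5,fy=5,interpolation=3))
print('base?',proj('top',[[0,0,0]]),proj('scene',[[0,0,0]]))
print('lid',plane('top',[[358,153]],91),'lip',plane('top',[[330,139]],87),'dish',plane('top',[[223,198]],42),'tin',plane('top',[[209,125]],50))
print('cup',plane('top',[[361,90]],60))
print('small yellow,blue,pink,red',plane('top',[[226,274],[279,257],[156,229],[179,281]],40))
E
```

```text
base? [[334.53764077 384.65708801]] [[441.60962625 152.95240309]]
lid [[553.78164157 -42.3094987   91.        ]] lip [[585.34678531  20.61646865  87.        ]] dish [[451.1838575  268.93014005  42.        ]] tin [[622.82723346 304.99234653  50.        ]]
cup [[708.02819065 -52.27130029  60.        ]]
small yellow,blue,pink,red [[273.42020767 258.99230052  40.        ]
 [314.91900941 135.30587798  40.        ]
 [375.95065038 428.07766019  40.        ]
 [254.77598707 370.26198193  40.        ]]
```

View pics/c1.png

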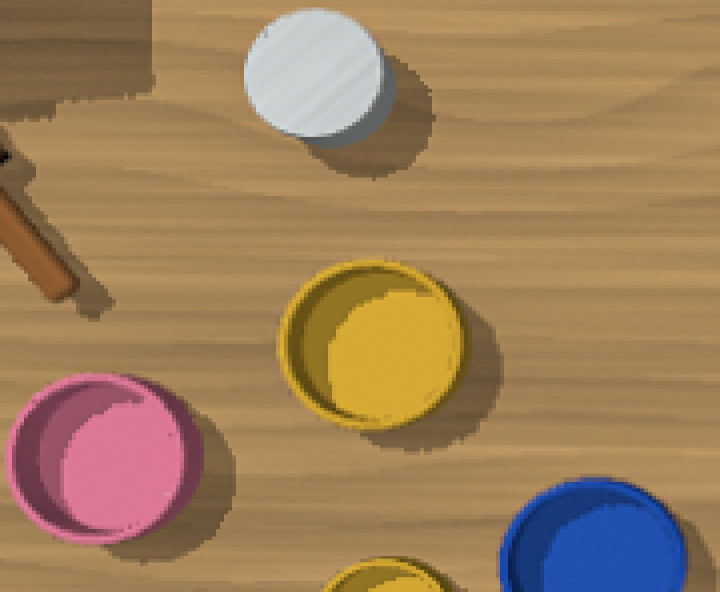

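View pics/c2.png

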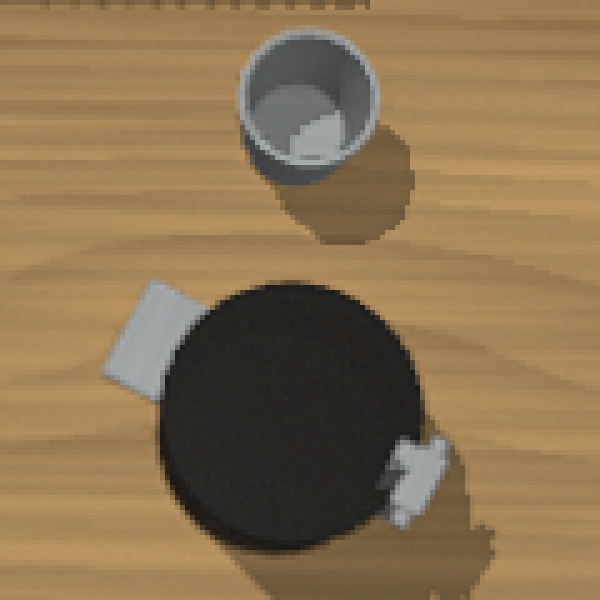

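```bash
cat > fit.py <<'E'
from h import *
c=np.array([[153,280],[103,373],[155,400],[208,308]],float); c=(c+.5)/5-.5+[300,70]
P=plane('top',c,87); print(P.round(1)); 
print('edge len',np.linalg.norm(P[0]-P[1]),'(50)')
d=P[0]-P[1]; th_edge=np.arctan2(*( (d/np.linalg.norm(d))[[1,0]]))
tip=(P[0]+P[1])/2
h=plane('top',(np.array([[425,482]])+.5)/5-.5+[300,70],88)[0]
t2=np.arctan2(tip[1]-h[1],tip[0]-h[0]); print('tip',tip,'hinge',h,np.linalg.norm(tip[:2]-h[:2]),'lipdir from hinge',t2,'edge normal',th_edge+np.pi/2, th_edge-np.pi/2)
im=cv2.imread('pics/top0.png'); m=(im.max(2)<50).astype(np.uint8); m[:, :320]=0; m[:,400:]=0;m[:120]=0;m[190:]=0
cn=max(cv2.findContours(m,0,1)[0],key=cv2.contourArea); print(cv2.fitEllipse(cn), cv2.boundingRect(cn))
E
python3 fit.py
```

```text
[[616.   20.4  87. ]
 [573.2  42.6  87. ]
 [561.3  19.1  87. ]
 [603.5  -4.5  87. ]]
edge len 48.15983743744684 (50)
tip [594.60226253  31.50424496  87.        ] hinge [ 525.66172259 -102.77754915   88.        ] 150.94501739124024 lipdir from hinge 1.0964847020162816 edge normal 1.093033177512381 -2.048559476077412
((356.7590026855469, 152.86721801757812), (49.207218170166016, 53.81702423095703), 31.09091567993164) (332, 127, 52, 53)
```

The crop confirms the dish as the large yellow one. Jar centre ≈ (555.5,-43.5), and the lip direction u is at 1.095 rad. The measured hinge-to-lip distance is 151 mm, as it should be.

The plan is to close the fingers, tilt the tool to 40° below horizontal pointing along -u, and lift the lip from underneath.

```bash
cat >> h.py <<'E'
J=np.array([555.5,-43.5]); TH=1.095; U=np.array([np.cos(TH),np.sin(TH),0]); V=np.array([-U[1],U[0],0]); Z=np.array([0,0,1.])
def tilted(a): # tool z = -U cos a - Z sin a, x = U sin a - Z cos a
    z=-U*np.cos(a)-Z*np.sin(a); x=U*np.sin(a)-Z*np.cos(a); return np.c_[x,np.cross(z,x),z]
def down(xdir):
    x=np.array([xdir[0],xdir[1],0.]);x/=np.linalg.norm(x); z=-Z; return np.c_[x,np.cross(z,x),z]
def go(p,R):
    s=r.sense(); C=Ro.from_euler('xyz',s['tcp_rot']).as_matrix()
    print('dp',(C.T@(np.array(p)-s['eef_pos'])).round(1),'ang',Ro.from_matrix(C.T@R).as_rotvec().round(3),'now',s['eef_pos'].round(1),s['clock'],s['qpos'].round(2),'F',s['contact_force'].round(1))
def jf(P): # jar-lip frame: along U, along V, z
    P=np.array(P,float); d=P-np.r_[J,0]; return np.array([d@U,d@V,d[2]])
def at(a,b,z): return np.r_[J,0]+U*a+V*b+Z*z
E
python3 - <<'E'
from h import *
go([500,350,260],down(U)); go([650,140,250],down(U))
E
```

```text
dp [-361.7 -133.1  -29.1] ang [-1.000e-03  1.000e-03  1.721e+00] now [199.9 591.8 230.7] 0.15 [ 1.24  0.35  1.63  0.    1.16 -0.  ] F [-0.7  0.   0.1]
dp [-571. -284.  -19.] ang [-1.000e-03  1.000e-03  1.721e+00] now [199.9 591.8 230.7] 0.15 [ 1.24  0.35  1.63  0.    1.16 -0.  ] F [-0.7  0.   0.1]
```

```bash
python3 -m creep '[{"dp":[-40,-15,-15],"angular":[0,0,0.12],"fingers":0},{"dp":[-75,-28,-25],"angular":[0,0,0.24],"fingers":0},{"dp":[-110,-42,-29],"angular":[0,0,0.36],"fingers":0},{"dp":[-148,-56,-29],"angular":[0,0,0.48],"fingers":0},{"dp":[-185,-70,-29],"angular":[0,0,0.6],"fingers":0}]'; python3 - <<'E'
from h import *
go([650,140,250],down(U))
E
```

```text
clock: 0.57
eef_pos: [354.1, 465.4, 260.6]
tcp_rot: [3.141, -0.0, 2.21]
contact_force: [0.5, 0.5, -0.6]
opening: 0.297
dp [-437.7   43.2   10.6] ang [ 1.000e-03 -0.000e+00  1.115e+00] now [354.1 465.4 260.6] 0.5667 [ 0.92  0.26  1.69 -0.    1.19  0.28] F [ 0.5  0.5 -0.6]
```

```bash
python3 -m creep '[{"dp":[-40,0,0],"angular":[0,0,0.12],"fingers":0},{"dp":[-80,5,0],"angular":[0,0,0.24],"fingers":0},{"dp":[-120,10,0],"angular":[0,0,0.36],"fingers":0},{"dp":[-160,15,0],"angular":[0,0,0.48],"fingers":0},{"dp":[-200,20,0],"angular":[0,0,0.6],"fingers":0}]'; python3 - <<'E'
from h import *
go([650,140,250],down(U))
E
```

```text
clock: 0.98
eef_pos: [490.1, 317.1, 260.2]
tcp_rot: [-3.141, 0.0, 1.61]
contact_force: [0.8, 0.7, 0.4]
opening: 0.001
dp [-183.2  152.9   10.2] ang [-0.     0.     0.515] now [490.1 317.1 260.2] 0.9833 [0.57 0.26 1.69 0.   1.19 0.53] F [0.8 0.7 0.4]
```

```bash
python3 -m creep '[{"dp":[-30,25,0],"angular":[0,0,0.11],"fingers":0},{"dp":[-60,50,0],"angular":[0,0,0.22],"fingers":0},{"dp":[-90,76,0],"angular":[0,0,0.33],"fingers":0},{"dp":[-120,102,0],"angular":[0,0,0.43],"fingers":0},{"dp":[-150,127,0],"angular":[0,0,0.515],"fingers":0}]'; python3 - <<'E'
from h import *
go(at(150,0,200),tilted(np.radians(40)))
E
```

```text
clock: 1.4
eef_pos: [623.8, 172.9, 260.1]
tcp_rot: [-3.141, 0.0, 1.095]
contact_force: [1.1, 0.6, 0.5]
opening: 0.002
dp [-73.7  38.4  60.1] ang [ 0.    -0.873  0.   ] now [623.8 172.9 260.1] 1.4 [0.27 0.36 1.55 0.   1.23 0.74] F [1.1 0.6 0.5]
```

```bash
python3 -m creep '[{"dp":[-10,8,10],"angular":[0,-0.12,0],"fingers":0},{"dp":[-20,16,20],"angular":[0,-0.24,0],"fingers":0},{"dp":[-30,24,30],"angular":[0,-0.36,0],"fingers":0},{"dp":[-40,32,40],"angular":[0,-0.48,0],"fingers":0},{"dp":[-50,38,50],"angular":[0,-0.6,0],"fingers":0}]'; python3 - <<'E'
from h import *
go(at(150,0,150),tilted(np.radians(40)))
E
```

```text
clock: 1.82
eef_pos: [634.9, 112.4, 210.6]
tcp_rot: [3.139, 0.605, 1.099]
contact_force: [-0.1, 0.1, -0.9]
opening: 0.003
dp [14.   0.6 64. ] ang [ 0.005 -0.268  0.003] now [634.9 112.4 210.6] 1.8167 [ 0.38  0.66  1.32 -0.39  1.63  0.92] F [-0.1  0.1 -0.9]
```

```bash
python3 -m creep '[{"dp":[4,0,15],"angular":[0,-0.09,0],"fingers":0},{"dp":[8,0,30],"angular":[0,-0.18,0],"fingers":0},{"dp":[14,0.6,50],"angular":[0,-0.27,0],"fingers":0},{"dp":[14,0.6,64],"angular":[0.005,-0.27,0],"fingers":0},{"dp":[14,0.6,64],"angular":[0.005,-0.27,0],"fingers":0}]'; python3 - <<'E'
from h import *
go(at(130,0,52),tilted(np.radians(40))); go(at(80,0,52),tilted(np.radians(40)))
im=optics.grab_frame("scene"); cv2.imwrite('pics/s1.png',im); cv2.imwrite('pics/s1c.png',cv2.resize(im[100:300,220:460],None,fx=3,fy=3))
E
```

```text
clock: 2.23
eef_pos: [621.2, 89.6, 145.0]
tcp_rot: [-3.127, 0.874, 1.108]
contact_force: [-1.2, 0.1, -0.4]
opening: 0.001
dp [59.5  3.4 73.8] ang [-0.004  0.001  0.009] now [621.2  89.6 145. ] 2.2333 [ 0.41  0.83  1.29 -0.51  1.74  0.98] F [-1.2  0.1 -0.4]
dp [ 27.4   3.3 112.1] ang [-0.004  0.001  0.009] now [621.2  89.6 145. ] 2.2333 [ 0.41  0.83  1.29 -0.51  1.74  0.98] F [-1.2  0.1 -0.4]
```

View pics/s1c.png

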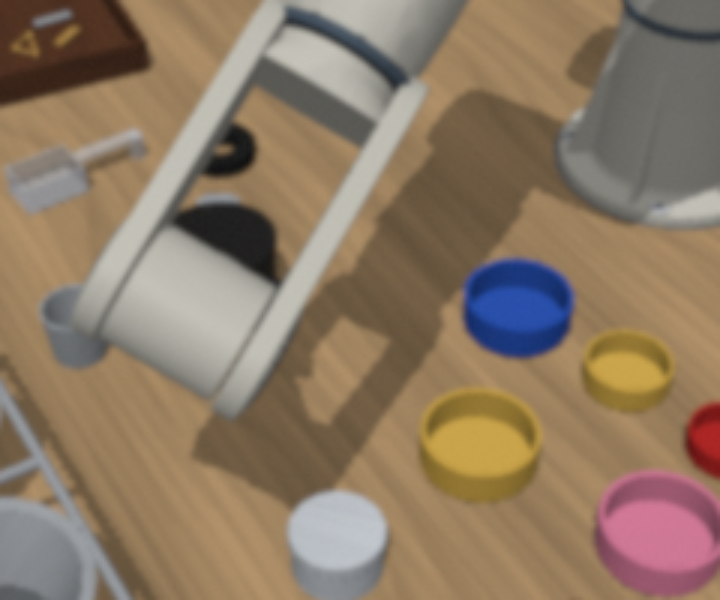

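```bash
python3 -m creep '[{"dp":[20,1,25],"angular":[-0.004,0,0.009],"fingers":0},{"dp":[40,2,50],"angular":[-0.004,0,0.009],"fingers":0},{"dp":[59.5,3.4,73.8],"angular":[-0.004,0,0.009],"fingers":0},{"dp":[43,3.4,93],"angular":[-0.004,0,0.009],"fingers":0},{"dp":[27,3.4,112],"angular":[-0.004,0,0.009],"fingers":0}]'; python3 - <<'E'
from h import *
s=r.sense(); print(jf(s['eef_pos']))
go(at(78,0,72),tilted(np.radians(40)))
im=optics.grab_frame("top"); cv2.imwrite('pics/t1.png',im); cv2.imwrite('pics/t1c.png',cv2.resize(im[80:230,260:460],None,fx=4,fy=4))
im=optics.grab_frame("wrist"); cv2.imwrite('pics/w1.png',im)
E
```

```text
clock: 2.7
eef_pos: [595.2, 28.2, 57.0]
tcp_rot: [3.132, 0.867, 1.087]
contact_force: [0.5, -0.1, 0.4]
opening: 0.001
[81.96798028 -2.45496397 57.04619637]
dp [-14.   -2.4  -6.7] ang [ 0.004 -0.006 -0.005] now [595.2  28.2  57. ] 2.7 [ 0.35  0.88  1.44 -0.55  1.54  1.05] F [ 0.5 -0.1  0.4]
```

View pics/t1c.png

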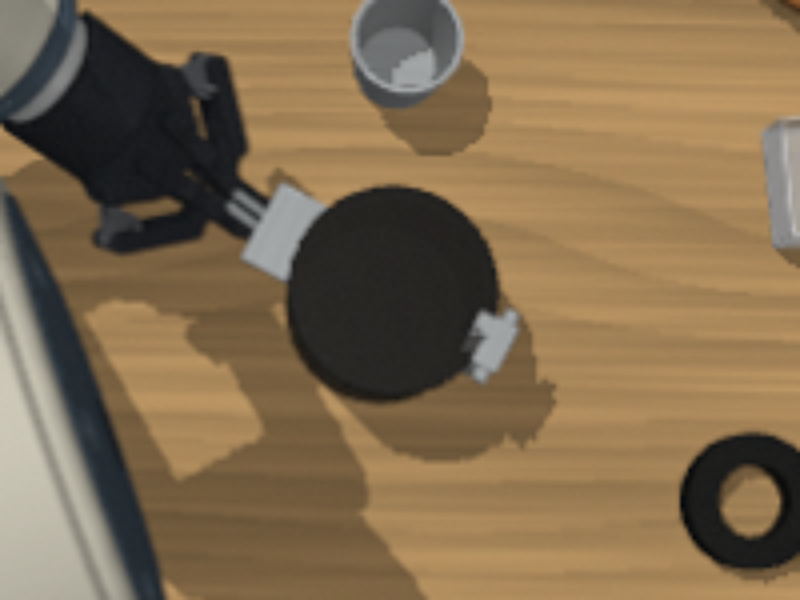

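View pics/w1.png

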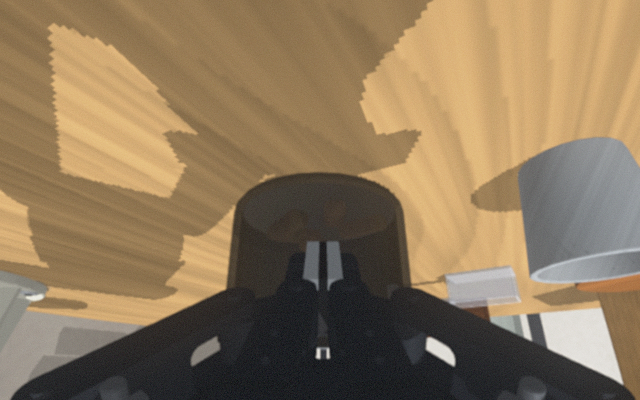

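The fingertips lie under the lip tab and centred on it (lip at about (285,232) in the crop), and the lid is still shut. I'll follow the lid's arc from here.

```bash
cat > arc.py <<'E'
from h import *
al=np.radians(40); s=r.sense(); C=Ro.from_euler('xyz',s['tcp_rot']).as_matrix()
print('jf',jf(s['eef_pos']).round(1),'F',s['contact_force'].round(1),s['clock'])
for th in np.arange(.0,1.81,.15):
    if th<al: c=np.array([-66+151*np.cos(th)+2*np.sin(th),83+151*np.sin(th)-2*np.cos(th)])-12*np.array([np.cos(al),np.sin(al)])
    else: c=np.array([-66+139*np.cos(th)+2*np.sin(th),83+139*np.sin(th)-2*np.cos(th)])
    T=at(c[0]+11*np.sin(al),0,c[1]-11*np.cos(al)); print(round(th,2),jf(T).round(0),(C.T@(T-s['eef_pos'])).round(0))
E
python3 arc.py
```

```text
jf [79.4 -2.8 59.1] F [-0.4  0.   0.9] 2.8
0.0 [83. -0. 65.] [-2. -3. -6.]
0.15 [81. -0. 87.] [-20.  -3. -20.]
0.3 [ 77.   0. 110.] [-40.  -2. -31.]
0.45 [ 69.   0. 131.] [-62.  -2. -38.]
0.6 [ 58.  -0. 150.] [-84.  -2. -42.]
0.75 [ 44.   0. 168.] [-106.   -2.  -43.]
0.9 [ 29.  -0. 182.] [-127.   -2.  -41.]
1.05 [ 12.   0. 194.] [-147.   -2.  -36.]
1.2 [ -7.  -0. 203.] [-166.   -2.  -28.]
1.35 [-27.  -0. 210.] [-183.   -1.  -17.]
1.5 [-47.   0. 213.] [-199.   -1.   -3.]
1.65 [-68.   0. 213.] [-213.   -1.   13.]
1.8 [-89.   0. 210.] [-224.   -1.   30.]
```

```bash
python3 -m creep '[{"dp":[-2,-3,-6],"angular":[0,0,0],"fingers":0},{"dp":[-11,-3,-13],"angular":[0,0,0],"fingers":0},{"dp":[-20,-3,-20],"angular":[0,0,0],"fingers":0},{"dp":[-30,-3,-25],"angular":[0,0,0],"fingers":0},{"dp":[-40,-2,-31],"angular":[0,0,0],"fingers":0}]'; python3 arc.py;python3 - <<'E'
from h import *
im=optics.grab_frame("top"); cv2.imwrite('pics/t2c.png',cv2.resize(im[80:230,260:460],None,fx=4,fy=4))
E
```

```text
clock: 3.22
eef_pos: [592.6, 28.5, 109.2]
tcp_rot: [3.131, 0.868, 1.087]
contact_force: [0.5, 0.8, -0.3]
opening: 0.003
jf [ 81.    0.  109.2] F [ 0.5  0.8 -0.3] 3.2167
0.0 [83. -0. 65.] [35. -0. 27.]
0.15 [81. -0. 87.] [17. -0. 14.]
0.3 [ 77.   0. 110.] [-3.  0.  3.]
0.45 [ 69.   0. 131.] [-24.   0.  -5.]
0.6 [ 58.  -0. 150.] [-47.   0.  -9.]
0.75 [ 44.   0. 168.] [-69.   0. -10.]
0.9 [ 29.  -0. 182.] [-89.   1.  -7.]
1.05 [ 12.   0. 194.] [-109.    1.   -2.]
1.2 [ -7.  -0. 203.] [-129.    1.    6.]
1.35 [-27.  -0. 210.] [-146.    1.   17.]
1.5 [-47.   0. 213.] [-162.    1.   31.]
1.65 [-68.   0. 213.] [-176.    1.   46.]
1.8 [-89.   0. 210.] [-187.    1.   64.]
```

View pics/t2c.png

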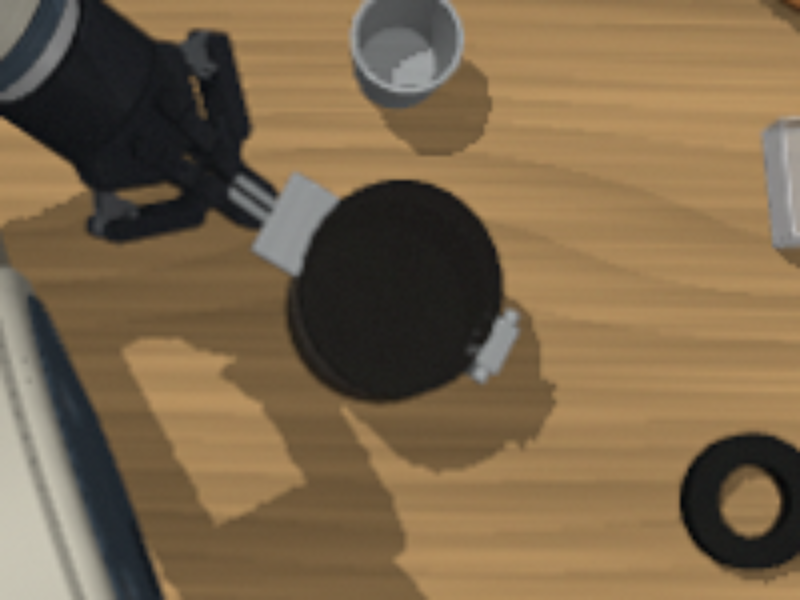

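The lid is lifting: the lip has moved to (295,222) in the crop and the jar's mouth shows beneath the lid. I'll continue.

```bash
python3 -m creep '[{"dp":[-13,0,0],"angular":[0,0,0],"fingers":0},{"dp":[-24,0,-5],"angular":[0,0,0],"fingers":0},{"dp":[-35,0,-8],"angular":[0,0,0],"fingers":0},{"dp":[-47,0,-10],"angular":[0,0,0],"fingers":0},{"dp":[-58,0,-10],"angular":[0,0,0],"fingers":0}]'; python3 arc.py;python3 - <<'E'
from h import *
im=optics.grab_frame("top"); cv2.imwrite('pics/t3c.png',cv2.resize(im[80:230,260:460],None,fx=4,fy=4))
E
```

```text
clock: 3.68
eef_pos: [578.0, 0.9, 159.3]
tcp_rot: [3.132, 0.87, 1.087]
contact_force: [0.4, 0.2, 0.9]
opening: -0.002
jf [ 49.8   0.4 159.3] F [0.4 0.2 0.9] 3.6833
0.0 [83. -0. 65.] [94. -0. 36.]
0.15 [81. -0. 87.] [75. -0. 22.]
0.3 [ 77.   0. 110.] [55.  0. 11.]
0.45 [ 69.   0. 131.] [34.  0.  4.]
0.6 [ 58.  -0. 150.] [12.  0. -0.]
0.75 [ 44.   0. 168.] [-10.   0.  -1.]
0.9 [ 29.  -0. 182.] [-31.   1.   1.]
1.05 [ 12.   0. 194.] [-51.   1.   6.]
1.2 [ -7.  -0. 203.] [-70.   1.  15.]
1.35 [-27.  -0. 210.] [-88.   1.  26.]
1.5 [-47.   0. 213.] [-104.    1.   39.]
1.65 [-68.   0. 213.] [-117.    1.   55.]
1.8 [-89.   0. 210.] [-128.    1.   73.]
```

View pics/t3c.png

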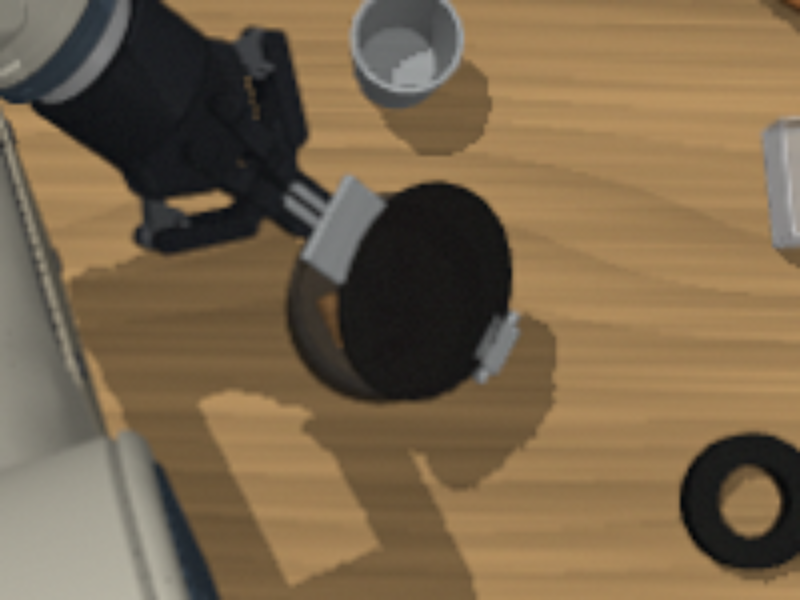

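The lid has followed to about 0.7 rad, with the lip at (345,230) in the crop.

```bash
python3 -m creep '[{"dp":[-10,0,-1],"angular":[0,0,0],"fingers":0},{"dp":[-21,0,0],"angular":[0,0,0],"fingers":0},{"dp":[-31,0,1],"angular":[0,0,0],"fingers":0},{"dp":[-41,0,4],"angular":[0,0,0],"fingers":0},{"dp":[-51,0,6],"angular":[0,0,0],"fingers":0}]'; python3 -m creep '[{"dp":[-10,0,4],"angular":[0,0,0],"fingers":0},{"dp":[-19,0,9],"angular":[0,0,0],"fingers":0},{"dp":[-28,0,14],"angular":[0,0,0],"fingers":0},{"dp":[-37,0,20],"angular":[0,0,0],"fingers":0},{"dp":[-45,0,26],"angular":[0,0,0],"fingers":0}]'; python3 arc.py;python3 - <<'E'
from h import *
im=optics.grab_frame("top"); cv2.imwrite('pics/t4c.png',cv2.resize(im[80:230,260:460],None,fx=4,fy=4))
E
```

```text
clock: 4.15
eef_pos: [560.2, -32.6, 193.6]
tcp_rot: [3.133, 0.87, 1.088]
contact_force: [0.5, -0.8, -2.1]
opening: -0.003
clock: 4.57
eef_pos: [537.6, -76.2, 211.1]
tcp_rot: [3.133, 0.87, 1.088]
contact_force: [-0.0, -0.1, 0.3]
opening: 0.003
jf [-37.2   0.9 211.1] F [-0.  -0.1  0.3] 4.5667
0.0 [83. -0. 65.] [189.   0.   2.]
0.15 [81. -0. 87.] [171.   0. -11.]
0.3 [ 77.   0. 110.] [151.   0. -22.]
0.45 [ 69.   0. 131.] [130.   0. -29.]
0.6 [ 58.  -0. 150.] [107.   1. -33.]
0.75 [ 44.   0. 168.] [ 85.   1. -34.]
0.9 [ 29.  -0. 182.] [ 65.   1. -32.]
1.05 [ 12.   0. 194.] [ 45.   1. -27.]
1.2 [ -7.  -0. 203.] [ 26.   1. -18.]
1.35 [-27.  -0. 210.] [ 8.  1. -7.]
1.5 [-47.   0. 213.] [-8.  1.  6.]
1.65 [-68.   0. 213.] [-22.   1.  22.]
1.8 [-89.   0. 210.] [-33.   1.  40.]
```

View pics/t4c.png

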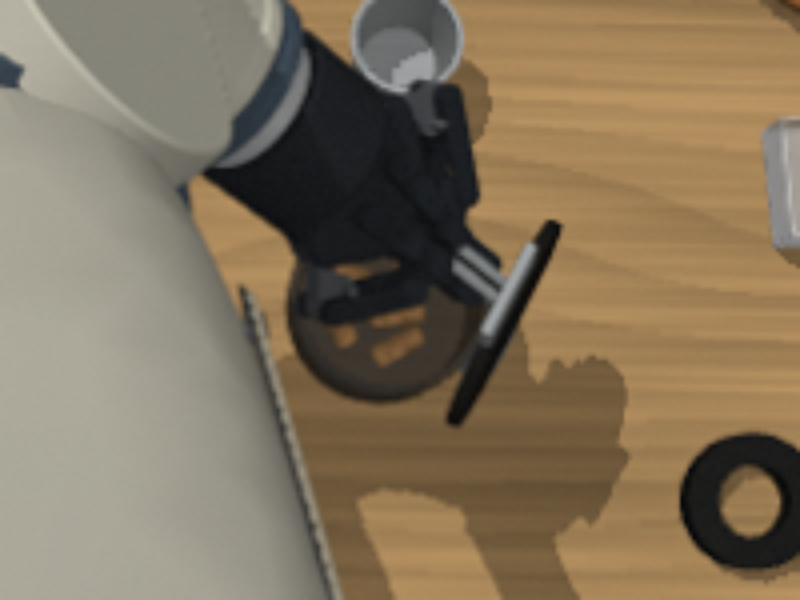

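The lid is nearly edge-on to the camera at (505,320) in the crop, so it is close to upright. I'll push on past upright.

```bash
python3 -m creep '[{"dp":[-8,0,6],"angular":[0,0,0],"fingers":0},{"dp":[-15,0,14],"angular":[0,0,0],"fingers":0},{"dp":[-22,0,22],"angular":[0,0,0],"fingers":0},{"dp":[-28,0,31],"angular":[0,0,0],"fingers":0},{"dp":[-33,0,40],"angular":[0,0,0],"fingers":0}]'; python3 -m creep '[{"dp":[0,0,-15],"angular":[0,0,0],"fingers":0},{"dp":[0,0,-40],"angular":[0,0,0],"fingers":0},{"dp":[0,0,-75],"angular":[0,0,0],"fingers":0},{"dp":[0,0,-110],"angular":[0,0,0],"fingers":0},{"dp":[0,0,-140],"angular":[0,0,0],"fingers":0}]';python3 - <<'E'
from h import *
im=optics.grab_frame("top"); cv2.imwrite('pics/t5c.png',cv2.resize(im[80:230,260:460],None,fx=4,fy=4))
go([600,200,300],down([.607,-.795]))
go([600,200,300],down([-.607,.795]))
E
```

```text
clock: 5.03
eef_pos: [513.9, -122.3, 210.1]
tcp_rot: [3.133, 0.87, 1.088]
contact_force: [0.4, 0.4, 0.6]
opening: 0.003
clock: 5.45
eef_pos: [563.4, -25.3, 301.6]
tcp_rot: [3.132, 0.87, 1.087]
contact_force: [1.0, -0.6, 0.4]
opening: 0.001
dp [ 141.2  -71.4 -159.7] ang [0.869 0.535 1.865] now [566.1 -22.2 304.7] 5.5 [ 0.3   0.53  1.46 -0.6   1.79  0.84] F [0.8 1.8 2.1]
dp [ 141.2  -71.4 -159.7] ang [-0.478  0.776 -1.057] now [566.1 -22.2 304.7] 5.5 [ 0.3   0.53  1.46 -0.6   1.79  0.84] F [0.8 1.8 2.1]
```

View pics/t5c.png

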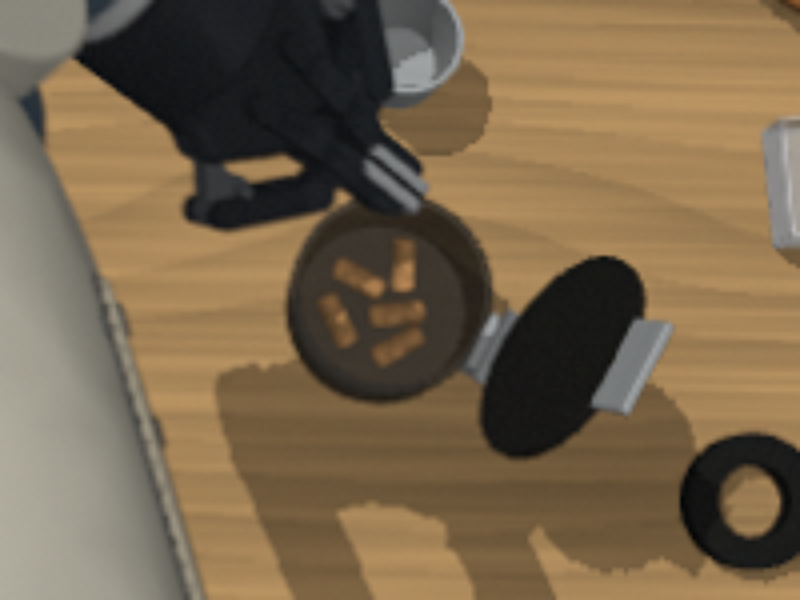

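The lid now lies back open: in the crop the lip is at (635,365) beyond the hinge and the jar interior is visible. Next is the dish. I'll cradle it between the open fingertips and push it straight to the lip side.

```bash
cat > d.py <<'E'
from h import *
D=np.array([451,269.]); T=at(121,0,0)[:2]; p=(T-D)/np.linalg.norm(T-D); R=down(-p)
if __name__=='__main__':
    print(T,p,np.linalg.norm(T-D)); s=D-p*85
    go([*s,200],R); go([*s,6],R)
E
python3 d.py
```

```text
[610.92362284  64.06031811] [ 0.61520081 -0.78837045] 259.9535311446156
dp [ 234.3 -313.6 -118.6] ang [-0.483  0.774 -1.066] now [566.1 -22.2 304.7] 5.5 [ 0.3   0.53  1.46 -0.6   1.79  0.84] F [0.8 1.8 2.1]
dp [ 382.  -315.6    7.1] ang [-0.483  0.774 -1.066] now [566.1 -22.2 304.7] 5.5 [ 0.3   0.53  1.46 -0.6   1.79  0.84] F [0.8 1.8 2.1]
```

```bash
python3 -m creep '[{"dp":[19,-26,-20],"angular":[-0.04,0.065,-0.089],"fingers":85},{"dp":[39,-52,-40],"angular":[-0.08,0.129,-0.178],"fingers":85},{"dp":[58,-78,-50],"angular":[-0.12,0.194,-0.267],"fingers":85},{"dp":[78,-104,-60],"angular":[-0.16,0.258,-0.356],"fingers":85},{"dp":[97,-130,-70],"angular":[-0.2,0.323,-0.445],"fingers":85}]'; python3 d.py
```

```text
clock: 5.92
eef_pos: [499.9, 137.8, 269.9]
tcp_rot: [-2.998, 0.504, 1.638]
contact_force: [0.3, 0.8, -0.0]
opening: 0.709
[610.92362284  64.06031811] [ 0.61520081 -0.78837045] 259.9535311446156
dp [212.9 -92.  -24.6] ang [-0.287  0.447 -0.618] now [499.9 137.8 269.9] 5.9167 [ 0.51  0.35  1.66 -0.38  1.51  0.58] F [ 0.3  0.8 -0. ]
dp [306.6 -67.7 143.5] ang [-0.287  0.447 -0.618] now [499.9 137.8 269.9] 5.9167 [ 0.51  0.35  1.66 -0.38  1.51  0.58] F [ 0.3  0.8 -0. ]
```

```bash
python3 -m creep '[{"dp":[35,-15,-4],"angular":[-0.041,0.064,-0.088],"fingers":85},{"dp":[70,-30,-8],"angular":[-0.082,0.128,-0.177],"fingers":85},{"dp":[105,-46,-12],"angular":[-0.123,0.192,-0.265],"fingers":85},{"dp":[140,-62,-16],"angular":[-0.164,0.256,-0.353],"fingers":85},{"dp":[175,-77,-20],"angular":[-0.205,0.32,-0.441],"fingers":85}]'; python3 d.py
```

```text
clock: 6.33
eef_pos: [415.9, 300.6, 212.2]
tcp_rot: [-3.072, 0.134, 2.06]
contact_force: [0.1, 0.0, 1.0]
opening: 0.995
[610.92362284  64.06031811] [ 0.61520081 -0.78837045] 259.9535311446156
dp [40.7  2.   6.7] ang [-0.081  0.127 -0.177] now [415.9 300.6 212.2] 6.3333 [ 0.7   0.25  1.83 -0.13  1.16  0.27] F [0.1 0.  1. ]
dp [ 66.5  15.3 198.5] ang [-0.081  0.127 -0.177] now [415.9 300.6 212.2] 6.3333 [ 0.7   0.25  1.83 -0.13  1.16  0.27] F [0.1 0.  1. ]
```

```bash
python3 -m creep '[{"dp":[20,1,3],"angular":[-0.04,0.064,-0.088],"fingers":85},{"dp":[41,2,7],"angular":[-0.081,0.127,-0.177],"fingers":85},{"dp":[46,5,45],"angular":[-0.081,0.127,-0.177],"fingers":85},{"dp":[51,8,85],"angular":[-0.081,0.127,-0.177],"fingers":85},{"dp":[54,9,110],"angular":[-0.081,0.127,-0.177],"fingers":85}]'; python3 - <<'E'
from h import *
im=optics.grab_frame("top"); cv2.imwrite('pics/t6c.png',cv2.resize(im[105:265,130:310],None,fx=4,fy=3.7)[:600])
im=optics.grab_frame("wrist"); cv2.imwrite('pics/w6.png',im)
E
python3 d.py
```

```text
clock: 6.75
eef_pos: [399.0, 332.6, 93.2]
tcp_rot: [-3.138, 0.003, 2.229]
contact_force: [0.1, -0.5, 0.6]
opening: 0.996
[610.92362284  64.06031811] [ 0.61520081 -0.78837045] 259.9535311446156
dp [   2.5    2.8 -108. ] ang [-0.01   0.004 -0.005] now [397.4 331.3  92. ] 6.85 [ 0.69  0.38  1.97 -0.    0.81  0.04] F [-0.5  0.2  0.1]
dp [ 3.2  4.8 85.9] ang [-0.01   0.004 -0.005] now [397.4 331.3  92. ] 6.85 [ 0.69  0.38  1.97 -0.    0.81  0.04] F [-0.5  0.2  0.1]
```

View pics/t6c.png

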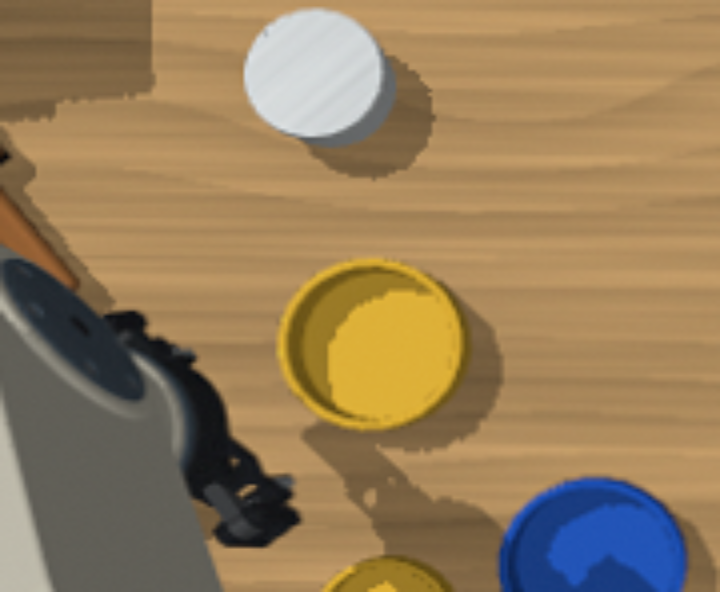

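View pics/w6.png

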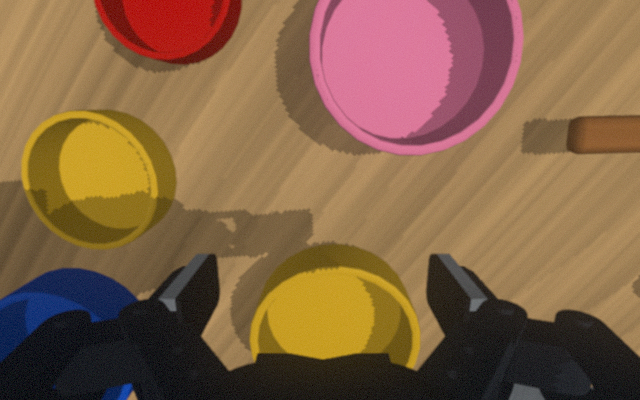

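The dish sits centred between the fingers (wrist view, dish about x=335, fingers at 215 and 430), and there is clear space to descend behind it.

```bash
python3 -m creep '[{"dp":[3,2,25],"angular":[-0.01,0.004,-0.005],"fingers":85},{"dp":[3,4,50],"angular":[-0.01,0.004,-0.005],"fingers":85},{"dp":[3,5,72],"angular":[-0.01,0.004,-0.005],"fingers":85},{"dp":[3,5,83],"angular":[-0.01,0.004,-0.005],"fingers":85},{"dp":[3,5,83],"angular":[-0.01,0.004,-0.005],"fingers":85}]'; python3 -m creep '[{"dp":[-10,0,0],"angular":[0,0,0],"fingers":85},{"dp":[-20,0,0],"angular":[0,0,0],"fingers":85},{"dp":[-28,0,0],"angular":[0,0,0],"fingers":85},{"dp":[-34,0,0],"angular":[0,0,0],"fingers":85},{"dp":[-40,0,0],"angular":[0,0,0],"fingers":85}]';  python3 - <<'E'
from d import *
go([*(T-46*p),6],R)
im=optics.grab_frame("top"); cv2.imwrite('pics/t7c.png',cv2.resize(im[105:265,130:310],None,fx=4,fy=3.7)[:600])
E
```

```text
clock: 7.27
eef_pos: [401.8, 338.6, 12.0]
tcp_rot: [3.136, -0.001, 2.234]
contact_force: [-0.8, -0.2, 1.2]
opening: 0.993
clock: 7.68
eef_pos: [427.7, 307.2, 13.7]
tcp_rot: [3.133, -0.001, 2.233]
contact_force: [-1.3, 0.7, -0.6]
opening: 0.992
dp [-258.4   -5.2    7.4] ang [ 0.009 -0.001 -0.   ] now [427.7 307.2  13.7] 7.6833 [ 0.62  0.51  2.    0.    0.63 -0.05] F [-1.3  0.7 -0.6]
```

View pics/t7c.png

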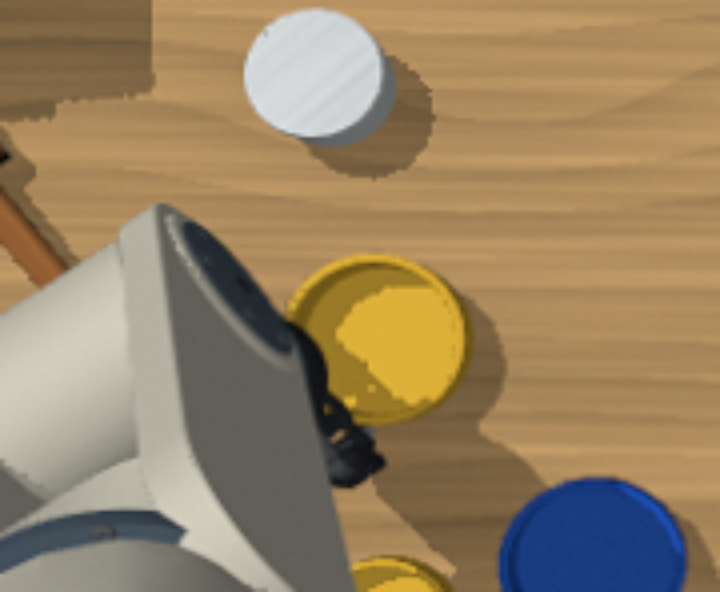

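Contact is made and the dish has shifted about 3 mm. I'll lower the fingers a little and push.

```bash
python3 -m creep '[{"dp":[-10,0,3],"angular":[0.009,0,0],"fingers":85},{"dp":[-24,-1,6],"angular":[0.009,0,0],"fingers":85},{"dp":[-38,-1,7],"angular":[0.009,0,0],"fingers":85},{"dp":[-52,-1,7],"angular":[0.009,0,0],"fingers":85},{"dp":[-66,-1.5,7],"angular":[0.009,0,0],"fingers":85}]';python3 -m creep '[{"dp":[-14,0,0],"angular":[0,0,0],"fingers":85},{"dp":[-28,-0.5,0],"angular":[0,0,0],"fingers":85},{"dp":[-42,-1,0],"angular":[0,0,0],"fingers":85},{"dp":[-56,-1,0],"angular":[0,0,0],"fingers":85},{"dp":[-68,-1.5,0],"angular":[0,0,0],"fingers":85}]';  python3 - <<'E'
from d import *
go([*(T-49*p),6],R)
im=optics.grab_frame("top"); cv2.imwrite('pics/t8c.png',cv2.resize(im[60:260,190:410],None,fx=3,fy=3)[:600])
im=optics.grab_frame("scene"); cv2.imwrite('pics/s8c.png',cv2.resize(im[130:300,220:470],None,fx=3,fy=3)[:600])
E
```

```text
clock: 8.15
eef_pos: [467.3, 255.2, 6.4]
tcp_rot: [3.142, -0.001, 2.234]
contact_force: [-2.5, 3.5, 5.9]
opening: 0.996
clock: 8.57
eef_pos: [508.1, 200.3, 6.4]
tcp_rot: [-3.141, -0.001, 2.234]
contact_force: [-2.7, 4.3, 5.2]
opening: 0.994
dp [-121.7   -2.8    0.2] ang [-0.    -0.001  0.   ] now [508.1 200.3   6.4] 8.5667 [ 0.37  0.55  1.95  0.    0.65 -0.29] F [-2.7  4.3  5.2]
```

View pics/t8c.png

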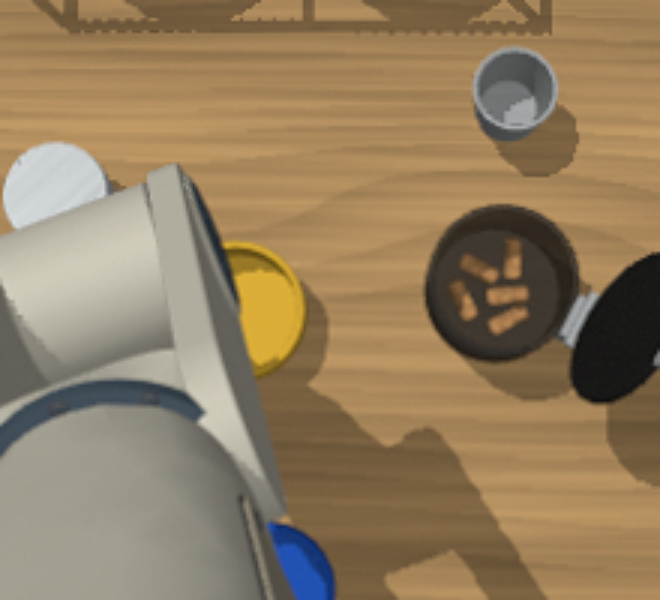

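View pics/s8c.png

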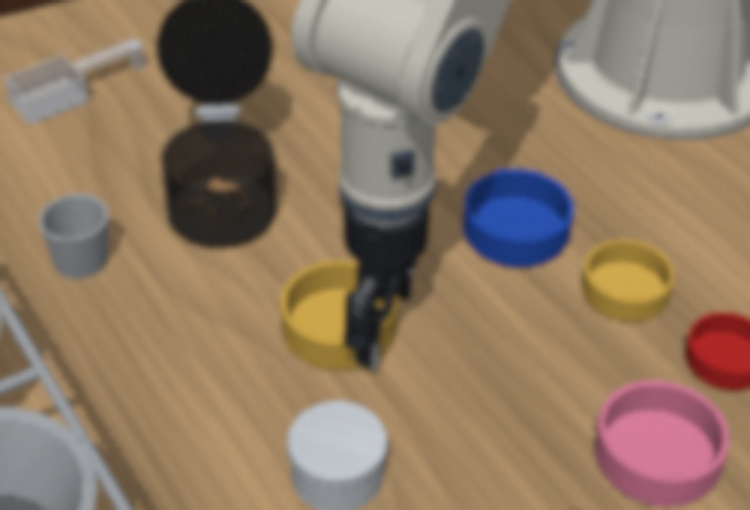

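```bash
python3 - <<'E'
from d import *
P=plane('top',[[268.6,162.9]],42)[0]; e=P[:2]-np.array([508.1,200.3]); print(P,e@p,e@np.array([-p[1],p[0]]), jf([*P[:2],0]))
E
```

```text
[535.1527311  163.01671925  42.        ] 46.03589884249601 -1.6091307583000392 [174.25855091 112.6815163    0.        ]
```

```bash
python3 -m creep '[{"dp":[-12,0,0],"angular":[0,0,0],"fingers":85},{"dp":[-26,-1,0],"angular":[0,0,0],"fingers":85},{"dp":[-40,-1.5,0],"angular":[0,0,0],"fingers":85},{"dp":[-54,-2,0],"angular":[0,0,0],"fingers":85},{"dp":[-64,-2.5,0],"angular":[0,0,0],"fingers":85}]';python3 -m creep '[{"dp":[-10,0,0],"angular":[0,0,0],"fingers":85},{"dp":[-18,0,0],"angular":[0,0,0],"fingers":85},{"dp":[-24,0,0],"angular":[0,0,0],"fingers":85},{"dp":[-29,0,0],"angular":[0,0,0],"fingers":85},{"dp":[-32,0,0],"angular":[0,0,0],"fingers":85}]';  python3 - <<'E'
from d import *
go([*(T-46*p),6],R)
im=optics.grab_frame("top"); cv2.imwrite('pics/t9c.png',cv2.resize(im[80:230,260:460],None,fx=4,fy=4)[:600])
im=optics.grab_frame("scene"); cv2.imwrite('pics/s9c.png',cv2.resize(im[130:300,220:470],None,fx=3,fy=3)[:600])
E
```

```text
clock: 9.08
eef_pos: [545.6, 147.2, 5.7]
tcp_rot: [-3.14, -0.001, 2.234]
contact_force: [-2.0, 3.4, 4.4]
opening: 0.998
clock: 9.5
eef_pos: [564.5, 122.9, 5.6]
tcp_rot: [-3.14, -0.001, 2.234]
contact_force: [-2.4, 2.9, 4.1]
opening: 0.996
dp [-28.9   0.4  -0.5] ang [-0.002 -0.001  0.001] now [564.5 122.9   5.6] 9.5 [ 0.21  0.58  1.88  0.    0.68 -0.45] F [-2.4  2.9  4.1]
```

View pics/t9c.png

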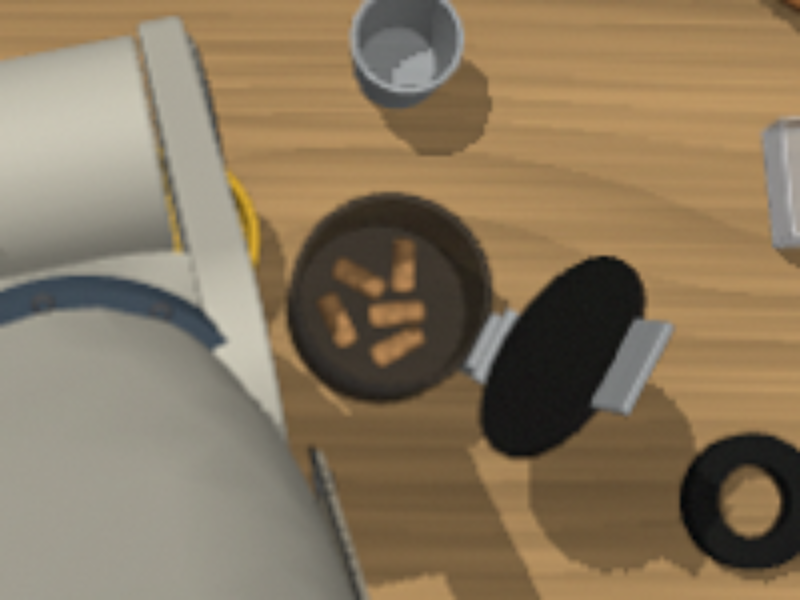

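View pics/s9c.png

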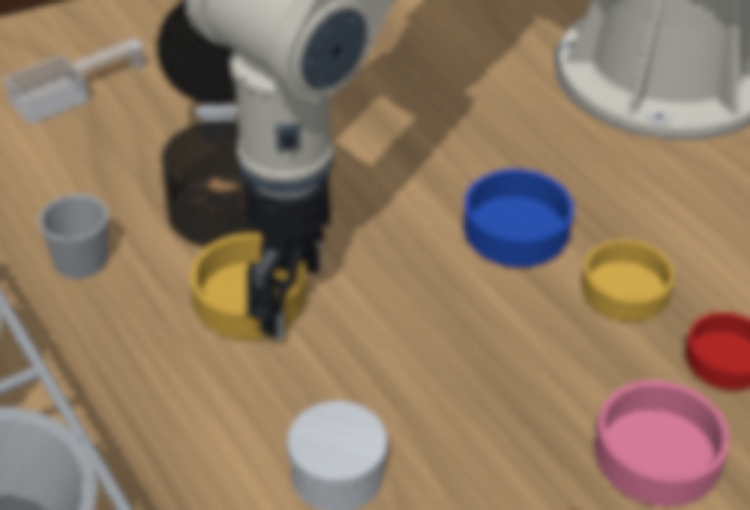

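```bash
python3 -m creep '[{"dp":[-8,0,0],"angular":[0,0,0],"fingers":85},{"dp":[-15,0,0],"angular":[0,0,0],"fingers":85},{"dp":[-21,0,0],"angular":[0,0,0],"fingers":85},{"dp":[-25,0,0],"angular":[0,0,0],"fingers":85},{"dp":[-28,0,0],"angular":[0,0,0],"fingers":85}]';python3 -m creep '[{"dp":[10,0,0],"angular":[0,0,0],"fingers":85},{"dp":[25,0,0],"angular":[0,0,0],"fingers":85},{"dp":[45,0,0],"angular":[0,0,0],"fingers":85},{"dp":[70,0,0],"angular":[0,0,0],"fingers":85},{"dp":[100,0,0],"angular":[0,0,0],"fingers":85}]'; python3 -m creep '[{"dp":[15,0,-35],"angular":[0,0,0],"fingers":85},{"dp":[35,0,-70],"angular":[0,0,0],"fingers":85},{"dp":[55,0,-105],"angular":[0,0,0],"fingers":85},{"dp":[75,0,-140],"angular":[0,0,0],"fingers":85},{"dp":[75,0,-150],"angular":[0,0,0],"fingers":85}]';  python3 - <<'E'
from d import *
im=optics.grab_frame("top"); cv2.imwrite('pics/t10.png',im);cv2.imwrite('pics/t10c.png',cv2.resize(im[80:230,260:460],None,fx=4,fy=4)[:600])
im=optics.grab_frame("scene"); cv2.imwrite('pics/s10.png',im)
E
```

```text
clock: 10.02
eef_pos: [581.8, 100.6, 5.4]
tcp_rot: [-3.14, -0.001, 2.234]
contact_force: [-1.1, 1.7, 0.1]
opening: 0.998
clock: 10.43
eef_pos: [518.7, 181.1, 5.8]
tcp_rot: [-3.14, -0.001, 2.234]
contact_force: [-0.1, -0.2, 0.7]
opening: 0.993
clock: 10.85
eef_pos: [473.0, 243.0, 160.5]
tcp_rot: [3.137, -0.001, 2.237]
contact_force: [0.4, 0.8, 0.4]
opening: 0.998
```

View pics/t10c.png

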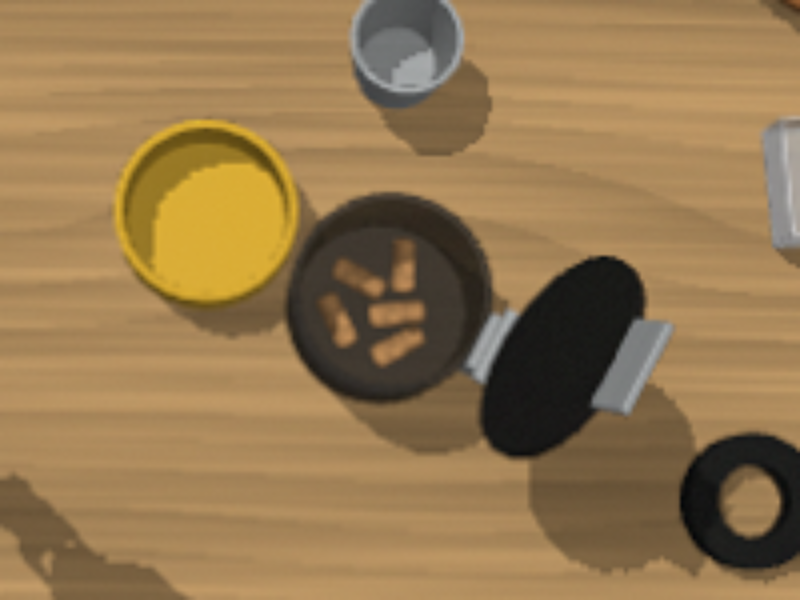

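View pics/s10.png

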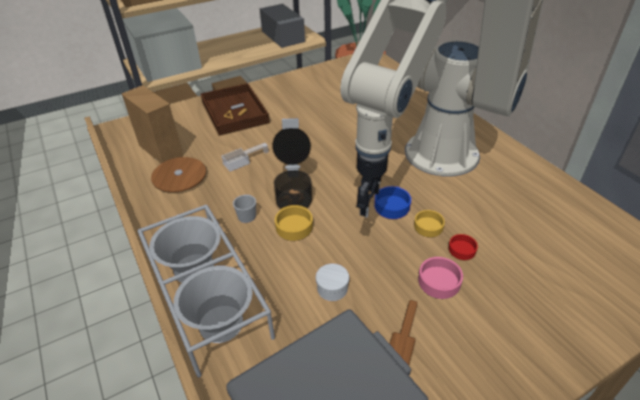

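The dish centre is at (207.5,212) in the crop and looks to be next to the jar. The jar's rim outline spans about x 290-492, y 193-402. I'll measure the gap.

```bash
python3 - <<'E'
from h import *
f=lambda x,y:[(x+.5)/4-.5+260,(y+.5)/4-.5+80]
d=plane('top',[f(207.5,212)],42)[0]; print('dish',d,jf(d), np.linalg.norm(d[:2]-J))
w=plane('top',[f(116,212),f(299,212)],42); print('diam',np.linalg.norm(w[0]-w[1]))
print('jar rim',plane('top',[f(391,296)],80), 'scene dish',plane('scene',[[294.5,218.5]],42))
# overlay: predicted dish touching circle & jar
im=cv2.imread('pics/t10.png'); big=cv2.resize(im[80:230,260:460],None,fx=4,fy=4)
t=np.linspace(0,6.283,90)
for c,R,z,col in ((J,58,80,(0,255,0)),(J,58,0,(255,255,0)),(d[:2],55,42,(0,0,255)),(d[:2],55,0,(255,0,255))):
    q=proj('top',np.c_[c[0]+R*np.cos(t),c[1]+R*np.sin(t),0*t+z]); q=((q-[260,80]+.5)*4-.5)
    cv2.polylines(big,[q.round().astype(np.int32).reshape(-1,1,2)],True,col,1)
cv2.imwrite('pics/ov.png',big)
print(r.sense()['contact_force'],r.sense()['qvel'].round(3))
E
```

```text
dish [608.43405334  62.86499483  42.        ] [118.79710485   1.66553504  42.        ] 118.80877967578945
diam 108.31428975089298
jar rim [[554.00860173 -42.07509955  80.        ]] scene dish [[607.20432549  66.90867261  42.        ]]
[ 0.06677908  0.41889005 -1.1136526 ] [-0.03   0.057  0.037 -0.004 -0.036 -0.01 ]
```

View pics/ov.png

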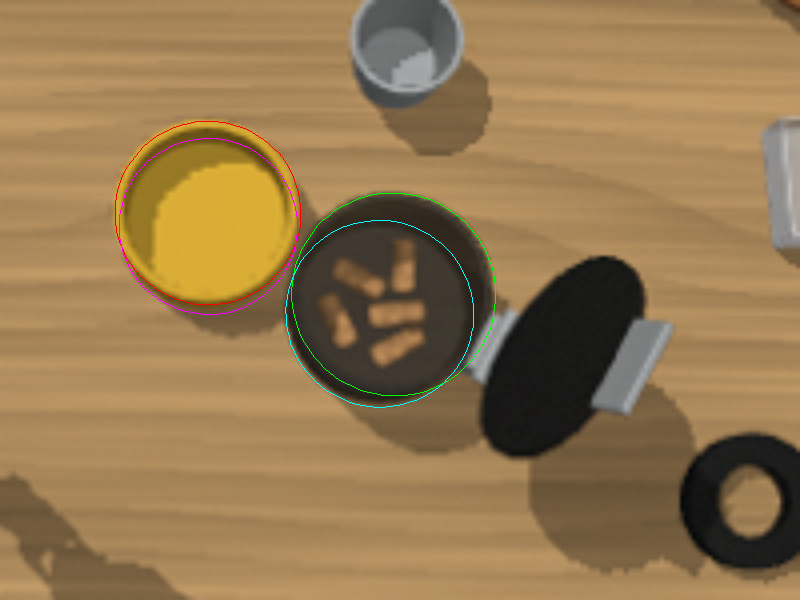

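The dish is about 119 mm from the jar's centre (limit 133) and 2 mm off the line (limit 22). The scene camera gives 122 mm. I'll settle the arm and hand in.

```bash
python3 -m creep '[{"dp":[0,0,-5],"angular":[0,0,0],"fingers":85},{"dp":[0,0,-5],"angular":[0,0,0],"fingers":85},{"dp":[0,0,-5],"angular":[0,0,0],"fingers":85}]'; python3 - <<'E'
from h import *
im=optics.grab_frame("top"); a=cv2.imread('pics/top0.png')
print('bystander px change (tin,cup,scoop,ring):',[int(cv2.absdiff(im,a)[y-14:y+14,x-14:x+14].max(2).mean()) for x,y in ((209,125),(361,90),(466,125),(447,205))])
print(r.sense()['qvel'].round(3)); print(r.sign_off())
E
```

```text
clock: 11.2
eef_pos: [473.4, 238.5, 159.5]
tcp_rot: [-3.138, -0.001, 2.234]
contact_force: [-0.2, 0.5, -1.1]
opening: 0.998
bystander px change (tin,cup,scoop,ring): [59, 3, 4, 4]
[-0.003  0.001 -0.005 -0.     0.004  0.001]
the job is handed in; nothing more can be done
None
```

The job is handed in at about 11.3 s of the 58 s allowed; no verdict is reported. The lid is open and the dish stands against the jar on the lip's side.

- **Lid:** I lifted it by its lip with the closed fingertips, along its arc and past upright. The last top picture shows it lying back beyond the hinge with nothing holding it. I did not measure its final angle; I judged it from the pictures.
- **Dish:** I pushed the larger yellow dish across the shelf with the open fingers cradling it, then drew back and raised the hand.
    - The top camera puts its centre about 119 mm from the jar's centre (limit 133) and about 2 mm off the lip line (limit 22).
    - The scene camera gives about 122 mm, so the two views differ by about 3 mm, and both are within limits.
- **Bystanders:** The top-camera check showed no change at the cup, scoop and ring, but did flag a change where the tin stands. I put that down to the arm covering it in that view. The scene camera, a moment earlier, shows the tin at the same pixels as at the start, about (333,282).
- **Robot:** The hand was clear of everything and at rest when I handed in. The wrist force readings stayed below about 7 N.

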